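Play the scale on the music box in one stroke

ROBOT

A 6-joint arm with a two-finger parallel gripper is mounted at the origin on the work surface. World frame = base frame: x ahead of the robot, y to its left, z up, the work surface at z = 0. Lengths are in m, angles in degrees, forces in N, time in s.
With the tool pointing down it reaches from about 0.3 to 0.95 m from the base axis. Payload 3.1 kg.
Tool frame: the origin (TCP) lies midway between the tips of the shut fingers; the grasp point (between the pads) lies 19 mm behind it; z points along the fingers, y is the line along which they close (so a half turn about z gives the same grasp; the last joint's range is limited). The gripper opens to 85 mm and grips with 20 to 120 N. Pads are 22 mm wide; open, the fingers measure 114 mm over their backs; the gripper's body (76 mm by 85 mm) begins 54 mm behind the grasp point. The pads swing forward as they close: fully open they stand 13 mm farther back than shut.
Start: joints at [-81.171, 17.653, 93.61, -0, 68.738, -3.994], TCP at [0.139, -0.609, 0.206] pointing down, gripper open.
Joint ranges: [-175.34, 175.34], [-45.06, 112.39], [2.9, 150.54], [-68.45, 248.45], [3.09, 151.38], [-168.51, 168.51]. Speed limits (degrees/s): [159.86, 159.86, 180, 180, 180, 180].

INTERFACE

Orientations are given as a 3x3 rotation matrix whose columns are the frame's x, y, z axes.
In Python, from bench import arm gives the robot as it stands. The module is installed in compiled form; this text tells all that it offers.
- The arm moves only by the tool jog_arm, never from a script. Its argument "motion" is text: rows parted by semicolons, each of 7 numbers parted by spaces: the shift along the tool's x, y, z in cm, then the turn, a rotation vector about the tool's x, y, z in degrees, then the opening, from 0 (shut) to 1 (fully open). A call has 1 to 8 rows; each row is the pose to reach, as a shift and turn from the pose commanded when the call began, along the tool's axes at that moment; what a row does not reach only later rows make up. A row lasts 1/8 s, in which the tool goes at most 62.5 mm and 10.7 degrees, less where a joint would pass 70% of its speed; a pose out of reach is approached as far as the arm can. A call with a gripper value outside its range is refused whole. The fingers move at their own pace and stop on an object; the grip force is fixed at half the most. Time passes only in rows, so rows that repeat a pose let the fingers close. It gives the time, the measured TCP pose, the force, the opening and the grip force at its end, in the units of the state.
- arm.sense(): the state, without advancing time (a new reading comes with each control period).
- arm.grab_frame(name): name is "side" or "top"; returns a dict with "image" (480x640x3 uint8, red, green, blue), "mtx" (3x3 intrinsics, pixels), "position" and "orientation" of the camera in the world. Camera axes: x right, y down, z forward; pixel columns grow to the right and rows downward; lengths in m; the calibration is good to about 2 mm. A picture is of the moment at which its call begins. There is no depth.
- arm.sign_off(): hands the job in; it is judged then, once.
The state is a dict: "t": time; "qpos": joint angles; "joint_vel": joint speeds; "joint_efforts": joint torques, N m; "ee_pos": TCP position; "orientation": TCP orientation; "force": force on the tool from outside, world axes, zero at the start; "moment": the same for the moment, N m; "opening": finger opening in m; "finger_force": force on a finger pad.
Only numpy, scipy, OpenCV 4.12 (cv2) and the standard library are available. Lean on these libraries where they do the work, as an engineer would, in place of code of your own. Each camera call takes 0.05 s, during which the arm holds its last target. There are 200 camera calls.

TASK

Play the music box's scale in one stroke: run the fingertips lightly along its row of buttons, from the longest button to the shortest, so that each goes down and sounds in turn, and do not lift off the row until the shortest has sounded. Then lift clear so that all the buttons are up again. Do not lift or shove the music box, and leave the toys around it untouched.

Things in the scene. Friction and masses are not known exactly. Their poses are not given: they have to be found in the camera images.
- music_box: Press-button music box, loose on the bench, about 1.1 kg: wooden case, grey top plate 50 mm above the bench, 280 mm long (its y), 150 mm wide (its x -60 to +90). Origin at bench height below the middle of the button row; z up. Eight white buttons lie side by side along y at x = 0, y = -105 to +105 mm every 30 mm. Black carrying handle, not used: bar along y at x = +78, 122 mm long, top 84 mm high.
- row_long_end (a point): Middle of the crown of the longest button (90 mm, at y = -105), where the row starts, unpressed: 57 mm above the bench. All buttons are rounded humps, top rounded to about 18 mm radius, about 28 mm wide, crowns level and 7 mm above the top plate, length across the row and centred on it, 6 mm shorter from one to the next.
- row_short_end (a point): Middle of the crown of the shortest button (48 mm, at y = +105), where the row ends, unpressed: 57 mm above the bench, 210 mm from the other end. Each button goes straight down against a spring (0.6 N starts it, 3.4 N fully down) and springs back; fingertips kept about 3 mm below the crowns ride from hump to hump.
- note1 (a joint): How far button 1 is pressed, in m (button 1 is the longest, 8 the shortest): 0 up, 0.0055 fully down, sounds at 0.0015.
- note2 (a joint): How far button 2 is pressed, in m (button 1 is the longest, 8 the shortest): 0 up, 0.0055 fully down, sounds at 0.0015.
- note3 (a joint): How far button 3 is pressed, in m (button 1 is the longest, 8 the shortest): 0 up, 0.0055 fully down, sounds at 0.0015.
- note4 (a joint): How far button 4 is pressed, in m (button 1 is the longest, 8 the shortest): 0 up, 0.0055 fully down, sounds at 0.0015.
- note5 (a joint): How far button 5 is pressed, in m (button 1 is the longest, 8 the shortest): 0 up, 0.0055 fully down, sounds at 0.0015.
- note6 (a joint): How far button 6 is pressed, in m (button 1 is the longest, 8 the shortest): 0 up, 0.0055 fully down, sounds at 0.0015.
- note7 (a joint): How far button 7 is pressed, in m (button 1 is the longest, 8 the shortest): 0 up, 0.0055 fully down, sounds at 0.0015.
- note8 (a joint): How far button 8 is pressed, in m (button 1 is the longest, 8 the shortest): 0 up, 0.0055 fully down, sounds at 0.0015.
- duck: Pull-along wooden duck on a wheeled base, 100 mm long along its x (head at +x), 52 mm wide, 101 mm high; loose; origin under its middle. Bystander.
- stacking_ring: White plastic stacking ring lying flat, 80 mm across, hole 36 mm, 24 mm thick; loose; origin at the centre of its underside. Bystander.
- cylinder_block: Blue cylinder block standing upright, 40 mm across, 60 mm high; loose; origin at the centre of its underside. Bystander.
- bridge_block: Tan wooden bridge piece (a block with an arch under it), 90 mm long along its x, 30 mm wide, 50 mm high; loose; origin under its middle. Bystander.

How it is judged (in metres and radians):
On the way, in this order (a step that is already met when the one before it is completed fails the run):
1. button 1 (longest) goes down far enough to sound (value of joint note1 above 0.0015 m), for 0.02 s.
2. button 2 (second) goes down far enough to sound (value of joint note2 above 0.0015 m), for 0.02 s.
3. button 3 (third) goes down far enough to sound (value of joint note3 above 0.0015 m), for 0.02 s.
4. button 4 (fourth) goes down far enough to sound (value of joint note4 above 0.0015 m), for 0.02 s.
5. button 5 (fifth) goes down far enough to sound (value of joint note5 above 0.0015 m), for 0.02 s.
6. button 6 (sixth) goes down far enough to sound (value of joint note6 above 0.0015 m), for 0.02 s.
7. button 7 (seventh) goes down far enough to sound (value of joint note7 above 0.0015 m), for 0.02 s.
8. button 8 (shortest) goes down far enough to sound (value of joint note8 above 0.0015 m), for 0.02 s.
At the end, for the whole second after the job is handed in: All eight buttons have sounded (1.5 mm down) in order from longest to shortest and are up again (within 0.6 mm); the music box stands level and at rest within 15 mm of where it was, and the four toys are within 10 mm of where they were (value of joint each of note1, note2, note3, note4, note5, note6, note7, note8 below 0.0006 m and distance of music_box from where it was at the start of the episode below 0.015 m and height (world z) of music_box below 0.006 m and angle between music_box's own z axis and vertical below 0.06 rad and linear speed of music_box below 0.01 m/s and distance of each of duck, stacking_ring, cylinder_block, bridge_block from where it was at the start of the episode below 0.01 m); the robot touches nothing.
It fails at once if the fingertips hop off the row part-way: more than about 12 mm above the crowns between the second and the seventh button (y of the grasp point in the frame of music_box between -0.075 and 0.075 m and x of the grasp point in the frame of music_box between -0.03 and 0.03 m and z of the grasp point in the frame of music_box between 0.088 and 0.106 m).
It fails at once if the music box is pressed with more than 25 N (contact force between any of the fingers, the arm and music_box above 25 N).
It fails at once if the music box is shoved more than 15 mm (distance of music_box from where it was at the start of the episode above 0.015 m).
It fails at once if the music box is lifted or tipped (height (world z) of music_box above 0.006 m or angle between music_box's own z axis and vertical above 0.06 rad).
It fails at once if one of the toys around it is touched, or moved more than 10 mm (contact force between any of the fingers, the arm and duck above 0.3 N or distance of any of duck, stacking_ring, cylinder_block, bridge_block from where it was at the start of the episode above 0.01 m or contact force between any of the fingers, the arm and stacking_ring above 0.3 N or contact force between any of the fingers, the arm and cylinder_block above 0.3 N or contact force between any of the fingers, the arm and bridge_block above 0.3 N).
It also fails if it takes over 40 s, if anything falls off the work surface, if the arm or the gripper's body presses on something with over 40 N, if the wrist force passes 120 N, or if a joint passes its speed limit or range.

## Working session

There is one attempt and no reset: what is moved stays moved. The work goes in short steps, Python scripts to look and compute and a tool call to move; the robot and the scene stay as the last step left them, time stands still between calls to the robot, and variables do not carry over. Pictures are saved under pics/ and viewed, at most 13 in all, crops included, and the job is handed in when it is done.

Besides the shell and the picture viewer there is one more tool, called after "Request:" as a command line: name --argument value ..., lists and objects as JSON in quotes. jog_arm: Moves the arm, as the interface text tells. Its arguments: {"type":"object","properties":{"motion":{"type":"string"}},"required":["motion"]}

```bash
mkdir -p pics
python3 - <<'E'
from bench import arm
import cv2,pickle
for n in("top","side"):
    f=arm.grab_frame(n);pickle.dump(f,open(n+".pkl","wb"));cv2.imwrite(f"pics/{n}0.png",f["image"][:,:,::-1]);print(n,f["position"],f["mtx"][0],f["mtx"][1])
s=arm.sense();print(s["t"],s["ee_pos"],s["orientation"],s["opening"],s["force"])
E
```

```text
top [0.39272765 0.04300282 0.9281886 ] [462.17797039   0.         324.97021531] [  0.         462.17797039 236.6156946 ]
side [0.38981384 0.50100788 0.62072872] [499.9590804    0.         317.96347629] [  0.         499.9590804  238.47386759]
0.1 [ 0.13855674 -0.60861126  0.20484645] [[ 9.75058369e-01  2.21948342e-01 -3.32295850e-04]
 [ 2.21948544e-01 -9.75056111e-01  2.10318474e-03]
 [ 1.42791267e-04 -2.12448047e-03 -9.99997733e-01]] 0.08549056016623267 [ 0.44092844  0.22602555 -0.18062451]
```

View pics/top0.png

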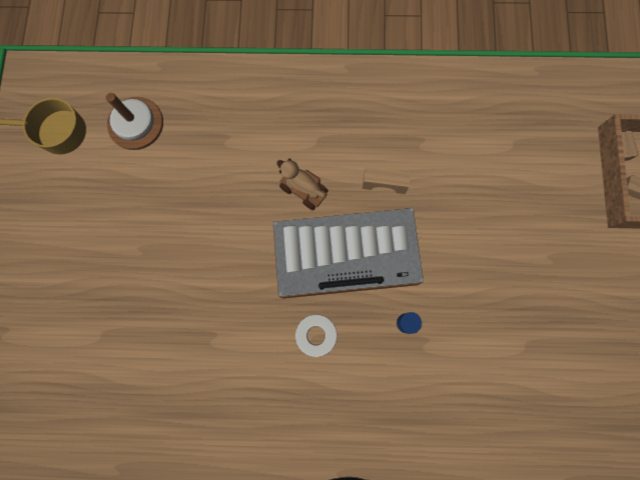

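View pics/side0.png

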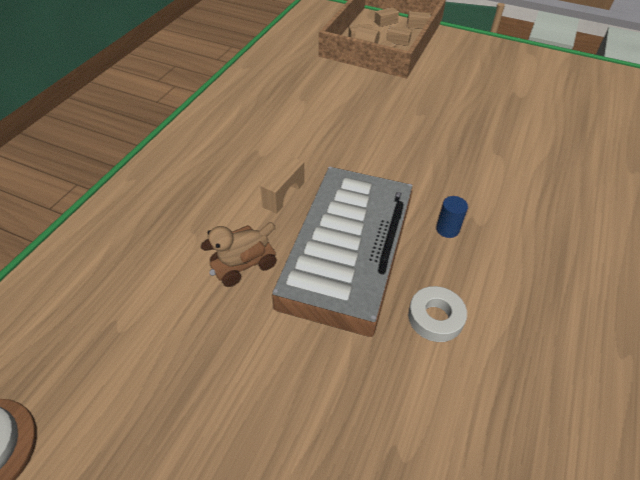

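The top view shows the box with the longest button at left, about (291,249), and the shortest at right, (399,238). The duck sits at (302,183), the bridge at (386,183), the ring at (316,336) and the cylinder at (409,323). The side view agrees. Next I'll segment the white buttons in both views and project them at crown height.

```bash
cat > h.py <<'E'
import numpy as np,cv2,pickle
def ray(f,px,z):
    d=np.asarray(f["orientation"])@np.linalg.solve(f["mtx"],[px[0],px[1],1.]);p=np.asarray(f["position"])
    return p+d*(z-p[2])/d[2]
def buttons(f,box,thr,z=.055):
    g=f["image"].min(2);m=(g>thr).astype(np.uint8);k=np.zeros_like(m);x0,x1,y0,y1=box;k[y0:y1,x0:x1]=1;m*=k
    n,l,s,c=cv2.connectedComponentsWithStats(m)
    r=[]
    for i in range(1,n):
        if s[i,4]>60:
            (u,v),(w,h),a=cv2.minAreaRect(np.argwhere(l==i)[:,::-1].astype(np.float32))
            r.append((u,v,w,h,s[i,4],*ray(f,(u,v),z)[:2]))
    return np.array(r)
E
python3 - <<'E'
from h import *
np.set_printoptions(precision=4,suppress=True,linewidth=150)
for n,b in(("top",(270,425,205,300)),("side",(270,400,165,310))):
    f=pickle.load(open(n+".pkl","rb"))
    for t in(150,175):
        r=buttons(f,b,t);print(n,t);print(r)
    P=r[:,5:]
    if len(P)>2:
        c=P.mean(0);u=np.linalg.svd(P-c)[2][0];print("centre",c,"dir",u,np.degrees(np.arctan2(u[1],u[0])),"proj",np.sort((P-c)@u))
f=pickle.load(open("top.pkl","rb"))
for nm,p,z in(("corner",(274,223),.05),("corner",(413,209),.05),("corner",(422,281),.05),("corner",(280,296),.05),("duck",(302,183),.05),("bridge",(364,180),.05),("bridge",(408,184),.05),("ring",(316,336),.024),("cyl",(410,322),.06)):print(nm,ray(f,p,z)[:2])
E
```

```text
top 150
[[289.1117 248.5634  45.0281   8.8346 390.       0.5432   0.1292]
 [304.5022 247.0332  42.04     9.1131 372.       0.5468   0.0997]
 [320.1724 245.569   38.8653   9.052  344.       0.5503   0.0697]
 [335.5382 243.997   35.9707   9.2036 326.       0.5539   0.0403]
 [351.0414 242.4966  32.886    9.3011 300.       0.5575   0.0106]
 [366.6436 240.9356  29.8511   9.4529 278.       0.5611  -0.0193]
 [382.0862 239.4467  26.7986   9.5063 249.       0.5647  -0.049 ]
 [397.6646 237.9817  23.5219   9.4971 218.       0.5681  -0.0788]]
top 175
[[288.0199 248.9984  44.0194   4.8246 205.       0.5423   0.1313]
 [303.4552 247.4621  41.0245   4.8166 192.       0.5459   0.1017]
 [318.7764 245.5941  37.1978   5.1387 183.       0.5502   0.0724]
 [334.3    244.1     34.2978   5.0658 170.       0.5537   0.0426]
 [349.9159 242.6584  31.3437   5.0747 159.       0.5571   0.0127]
 [365.3719 241.1551  28.2531   5.1671 145.       0.5607  -0.0169]
 [380.9024 239.6219  25.2888   5.1903 133.       0.5643  -0.0467]
 [396.3548 238.1206  22.1932   5.3913 120.       0.5678  -0.0763]]
centre [0.5553 0.0276] dir
[... 828 characters left out ...]
3.       0.5614  -0.0138]
 [340.9412 225.2353  40.746    9.7014 383.       0.5576   0.0158]
 [335.5294 239.3824  45.8392   9.7014 441.       0.554    0.0454]
 [329.9152 254.4579  50.9548  10.3618 501.       0.5502   0.0754]
 [323.9933 270.2382  56.7378  10.8622 577.       0.5465   0.1052]
 [317.8692 286.6461  62.5342  10.9632 659.       0.5428   0.1346]]
centre [0.5558 0.0307] dir [-0.1237  0.9923] 97.10517987936082 proj [-0.1047 -0.0748 -0.0449 -0.0151  0.0148  0.045   0.075   0.1046]
corner [0.5941 0.1612]
corner [ 0.6276 -0.1099]
corner [ 0.4869 -0.1249]
corner [0.4527 0.1434]
duck [0.6767 0.1092]
bridge [ 0.6851 -0.0138]
bridge [ 0.6784 -0.1007]
ring [0.3799 0.0742]
cyl [ 0.4097 -0.0996]
```

Request:
jog_arm --motion "27.8 -31.4 0 0 0 5.8 0;27.8 -31.4 0 0 0 5.8 0;27.8 -31.4 0 0 0 5.8 0;27.8 -31.4 0 0 0 5.8 0;27.8 -31.4 0 0 0 5.8 0;27.8 -31.4 0 0 0 5.8 0;27.8 -31.4 0 0 0 5.8 0;27.8 -31.4 0 0 0 5.8 0"

```text
t: 1.1
ee_pos: [0.3406, -0.2389, 0.2056]
orientation: [[0.992, 0.127, -0.0], [0.127, -0.992, 0.001], [-0.0, -0.001, -1.0]]
force: [0.3, -0.3, 0.1]
opening: -0.0003
finger_force: 0.0
```

Request:
jog_arm --motion "24.6 -33.7 0 0 0 0 0;24.6 -33.7 0 0 0 0 0;24.6 -33.7 0 0 0 0 0;24.6 -33.7 0 0 0 0 0;24.6 -33.7 0 0 0 0 0;24.6 -33.7 0 0 0 0 0;24.6 -33.7 0 0 0 0 0;24.6 -33.7 0 0 0 0 0"

```text
t: 2.1
ee_pos: [0.5444, 0.1241, 0.2054]
orientation: [[0.992, 0.125, 0.0], [0.125, -0.992, -0.0], [0.0, 0.0, -1.0]]
force: [0.2, -0.6, -0.3]
opening: -0.0
finger_force: 0.0
```

Request:
jog_arm --motion "0 0 5 0 0 0 0;0 0 9 0 0 0 0;0 0 11 0 0 0 0;0 0 12 0 0 0 0;0 0 12 0 0 0 0;0 0 12 0 0 0 0"

```text
t: 2.85
ee_pos: [0.5442, 0.1226, 0.0872]
orientation: [[0.993, 0.122, 0.002], [0.122, -0.993, 0.0], [0.002, 0.0, -1.0]]
force: [-0.0, 0.1, -0.3]
opening: -0.0
finger_force: 0.0
```

Run:
```python
from h import *
from bench import arm
s=arm.sense();print(s["t"],s["ee_pos"],s["orientation"],s["force"])
o=[]
for n,(x,y) in(("top",(285,250)),("side",(320,285))):
    f=arm.grab_frame(n);pickle.dump(f,open(n+"1.pkl","wb"))
    o.append(cv2.resize(f["image"][y-60:y+60,x-80:x+80,::-1],(400,300),interpolation=cv2.INTER_CUBIC))
cv2.imwrite("pics/c1.png",np.hstack(o))
```

```text
2.85 [0.54415523 0.12258239 0.08721382] [[ 9.92571645e-01  1.21640636e-01  2.25522730e-03]
 [ 1.21640453e-01 -9.92574205e-01  2.18574370e-04]
 [ 2.26506797e-03  5.73761487e-05 -9.99997433e-01]] [-0.04975529  0.07307826 -0.27137674]
```

View pics/c1.png

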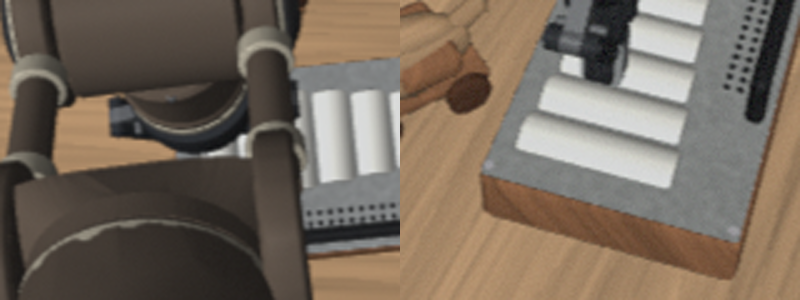

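Run:
```python
from h import *
for n in("top","side"):
    f=pickle.load(open(n+".pkl","rb"))
    def pr(p):
        R=np.asarray(f["orientation"]);c=R.T@(np.array(p)-f["position"]);u=f["mtx"]@(c/c[2]);return u[:2].round(1)
    print(n,"tcp",pr([.5442,.1226,.0872]))
    im=f["image"].copy()
    o=np.array([.5553,.0195]);d=np.array([.1222,-.9925]);e=np.array([-d[1],d[0]])
    for k in range(8):
        L=.090-.006*k
        for a in(-1,1):
            for b in(-.014,.014):
                p=o+d*(-.105+.03*k+b)+e*a*L/2
                cv2.circle(im,tuple(int(v*16) for v in pr([*p,.050])),16,(255,0,0),-1,shift=4)
    c=(im[200:290,265:425] if n=="top" else im[170:310,270:400])
    cv2.imwrite(f"pics/o_{n}.png",cv2.resize(c[:,:,::-1],(400*c.shape[1]//c.shape[1],400*c.shape[0]//c.shape[1]),interpolation=cv2.INTER_CUBIC))
a=cv2.imread("pics/o_top.png");b=cv2.imread("pics/o_side.png");a=cv2.copyMakeBorder(a,0,b.shape[0]-a.shape[0],0,0,0);cv2.imwrite("pics/o.png",np.hstack([a,b]))
```

```text
top tcp [291.1 245.1]
side tcp [321.  265.8]
```

View pics/o.png

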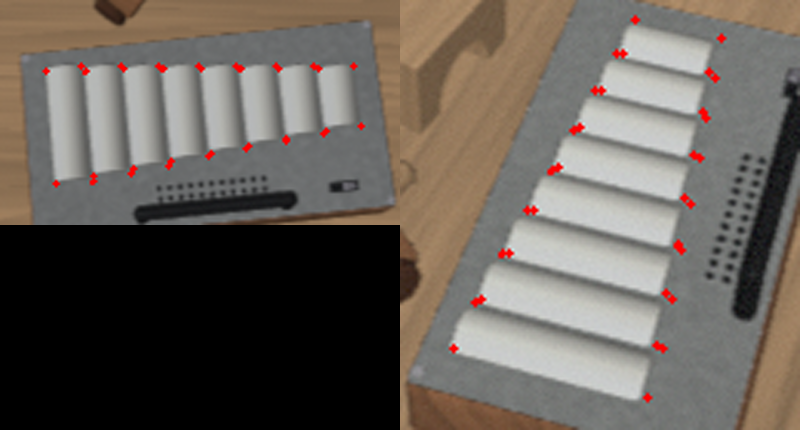

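The overlay fits the buttons in both views to within about 1–2 mm. I'll go down just above the first button, slightly behind its middle.

Request:
jog_arm --motion "-0.1 -0.8 1 0 0 0 0;-0.1 -0.8 2 0 0 0 0;-0.1 -0.8 2.4 0 0 0 0;-0.1 -0.8 2.4 0 0 0 0;-0.1 -0.8 2.4 0 0 0 0"

```text
t: 3.58
ee_pos: [0.5413, 0.1308, 0.062]
orientation: [[0.993, 0.122, 0.0], [0.122, -0.993, 0.0], [0.0, 0.0, -1.0]]
force: [0.4, 0.6, 0.7]
opening: -0.0001
finger_force: 0.0
```

Run:
```python
from h import *
from bench import arm
f=arm.grab_frame("side");c=f["image"][215:315,260:380,::-1]
cv2.imwrite("pics/c2.png",cv2.resize(c,(720,600),interpolation=cv2.INTER_CUBIC))
s=arm.sense();print(s["t"],s["ee_pos"],s["force"])
R=np.asarray(f["orientation"])
for dy in(-.0145,0,.0145):
    p=np.array(s["ee_pos"])+np.asarray(s["orientation"])[:,1]*dy
    c=R.T@(p-f["position"]);u=f["mtx"]@(c/c[2]);print((u[:2]-[260,215])*6)
```

```text
3.625 [0.54137171 0.1308041  0.06219139] [ 0.06115797  0.2912938  -0.27461154]
[341.38235285 451.61122944]
[360.23977844 401.59773581]
[378.60398297 352.89235863]
```

View pics/c2.png

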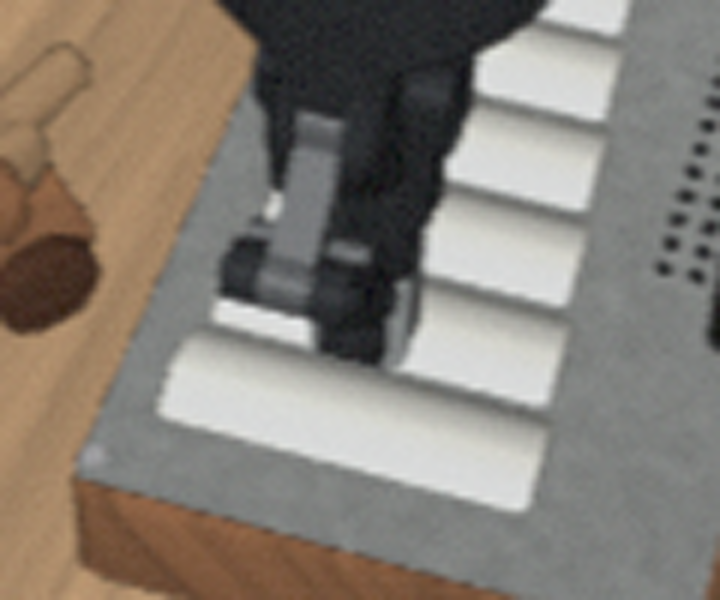

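The side view shows the fingertip bottom at about crop (395,370), while calibration predicts about (404,413). The tip therefore looks roughly 40 px (crop scale) off, either higher or further along the row. I'll settle this by touch: small downward steps, watching the force.

Request:
jog_arm --motion "0 -0.3 0.3 0 0 0 0;0 -0.3 0.6 0 0 0 0;0 -0.3 0.8 0 0 0 0;0 -0.3 0.8 0 0 0 0;0 -0.3 0.8 0 0 0 0"

```text
t: 4.25
ee_pos: [0.5407, 0.1337, 0.054]
orientation: [[0.993, 0.122, -0.0], [0.122, -0.993, -0.0], [-0.0, 0.0, -1.0]]
force: [-0.1, 0.4, -0.3]
opening: 0.0001
finger_force: 0.0
```

Request:
jog_arm --motion "0 0 0.1 0 0 0 0;0 0 0.2 0 0 0 0;0 0 0.2 0 0 0 0"

```text
t: 4.62
ee_pos: [0.5406, 0.1338, 0.0519]
orientation: [[0.992, 0.122, -0.0], [0.122, -0.992, -0.0], [-0.0, -0.0, -1.0]]
force: [-0.2, -0.2, 0.5]
opening: 0.0002
finger_force: 0.0
```

Run:
```python
from h import *
from bench import arm
F=[]
for i in range(2):
    f=arm.grab_frame("side");F.append(arm.sense()["force"])
print(np.mean(F,0),arm.sense()["ee_pos"],arm.sense()["t"])
c=f["image"][215:315,260:380,::-1]
cv2.imwrite("pics/c3.png",cv2.resize(c,(720,600),interpolation=cv2.INTER_CUBIC))
```

```text
[ 0.01210693 -0.04141669  0.07525002] [0.54065593 0.13379747 0.05195507] 4.725
```

View pics/c3.png

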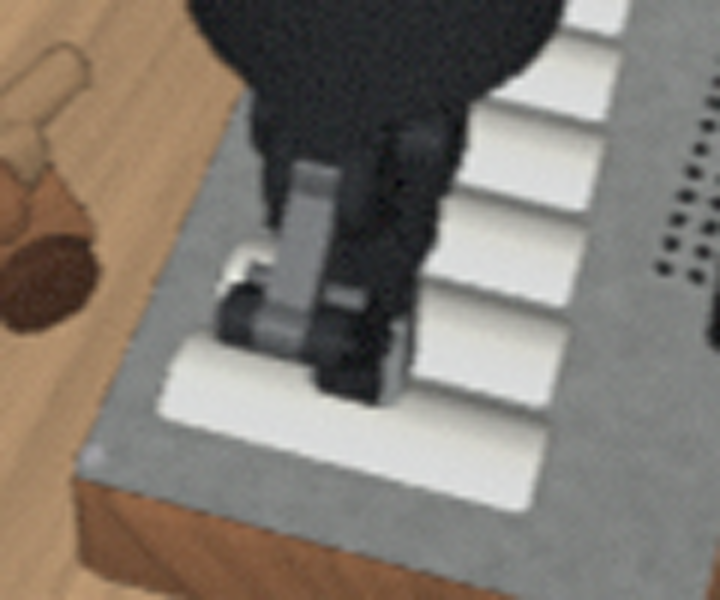

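Still no force at a reading of 0.052, and the tip image at (395,402) is still clear of the crown. I'll keep going down in 3 mm steps, which is less than the spring travel.

Request:
jog_arm --motion "0 0 0.15 0 0 0 0;0 0 0.3 0 0 0 0;0 0 0.3 0 0 0 0"

```text
t: 5.1
ee_pos: [0.5404, 0.1337, 0.0487]
orientation: [[0.992, 0.122, -0.001], [0.122, -0.992, -0.0], [-0.001, 0.0, -1.0]]
force: [-0.6, -0.1, 0.8]
opening: 0.0002
finger_force: 0.0
```

```bash
cat > f.py <<'E'
from h import *
from bench import arm
F=[]
for i in range(3):
    f=arm.grab_frame("side");F.append(arm.sense()["force"])
pickle.dump(f,open("last.pkl","wb"))
print(np.mean(F,0),arm.sense()["ee_pos"],arm.sense()["t"])
E
python3 f.py
```

```text
[ 0.54343504 -0.59261827  0.17589612] [0.5406875  0.13378737 0.04897434] 5.25
```

Request:
jog_arm --motion "0 0 0.15 0 0 0 0;0 0 0.3 0 0 0 0;0 0 0.3 0 0 0 0"

```text
t: 5.62
ee_pos: [0.5405, 0.1337, 0.0458]
orientation: [[0.993, 0.122, -0.0], [0.122, -0.993, -0.0], [-0.0, 0.0, -1.0]]
force: [-0.2, 0.1, -0.0]
opening: 0.0003
finger_force: 0.0
```

```bash
python3 f.py
```

```text
[0.28074349 0.05263307 0.59517628] [0.54070327 0.13377431 0.04598224] 5.775
```

Run:
```python
from h import *
f=pickle.load(open("last.pkl","rb"));c=f["image"][215:315,260:380,::-1]
cv2.imwrite("pics/c4.png",cv2.resize(c,(720,600),interpolation=cv2.INTER_CUBIC))
```

```text
(no output)
```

View pics/c4.png

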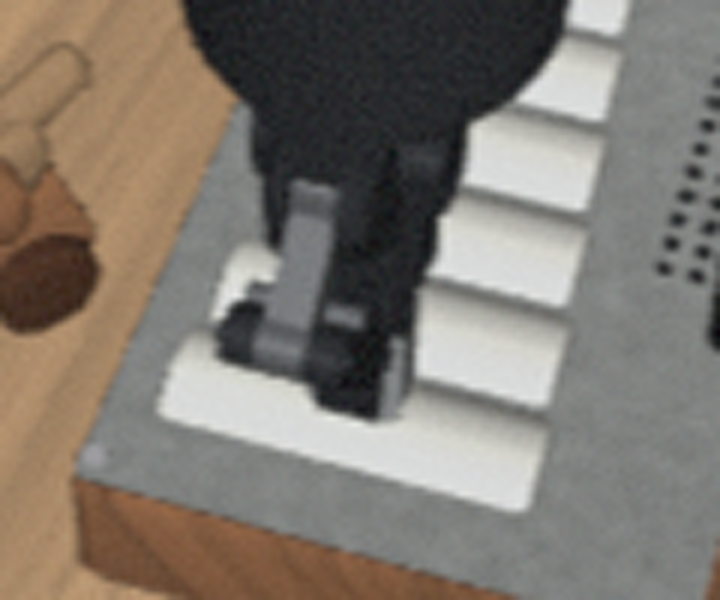

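The tip bottom at (390,418) still reads a few mm above the hump. The visual offset fits a tip about 18 mm higher than the reading, so I'll keep going down by touch.

Request:
jog_arm --motion "0 0 0.15 0 0 0 0;0 0 0.3 0 0 0 0;0 0 0.3 0 0 0 0"

```text
t: 6.15
ee_pos: [0.5404, 0.1338, 0.0427]
orientation: [[0.992, 0.122, -0.001], [0.122, -0.992, -0.0], [-0.001, 0.0, -1.0]]
force: [-1.0, -0.4, 1.6]
opening: 0.0001
finger_force: 0.0
```

```bash
python3 f.py
```

```text
[-0.1299175   0.19850237 -0.25637218] [0.54068931 0.13378909 0.04296793] 6.3
```

Request:
jog_arm --motion "0 0 0.1 0 0 0 0;0 0 0.2 0 0 0 0;0 0 0.3 0 0 0 0;0 0 0.3 0 0 0 0"

```text
t: 6.8
ee_pos: [0.5405, 0.1338, 0.0398]
orientation: [[0.992, 0.122, -0.0], [0.122, -0.992, -0.0], [-0.0, -0.0, -1.0]]
force: [-0.5, -0.3, -0.6]
opening: 0.0001
finger_force: 0.0
```

```bash
sed -i 's/range(3)/range(8)/' f.py; python3 f.py
```

```text
[ 0.18213186 -0.13684597 -0.02051757] [0.54067841 0.13380713 0.03999453] 7.2
```

Request:
jog_arm --motion "0 0 0.1 0 0 0 0;0 0 0.2 0 0 0 0;0 0 0.25 0 0 0 0;0 0 0.25 0 0 0 0"

```text
t: 7.7
ee_pos: [0.5406, 0.1338, 0.0374]
orientation: [[0.993, 0.122, -0.0], [0.122, -0.993, -0.0], [-0.0, -0.0, -1.0]]
force: [0.3, -0.4, 0.1]
opening: 0.0
finger_force: 0.0
```

```bash
python3 f.py
python3 - <<'E'
from h import *
f=pickle.load(open("last.pkl","rb"));c=f["image"][215:315,260:380,::-1]
cv2.imwrite("pics/c5.png",cv2.resize(c,(720,600),interpolation=cv2.INTER_CUBIC))
E
```

```text
[ 0.12081851 -0.01104191 -0.35097084] [0.5407016  0.13376471 0.03750195] 8.1
```

View pics/c5.png

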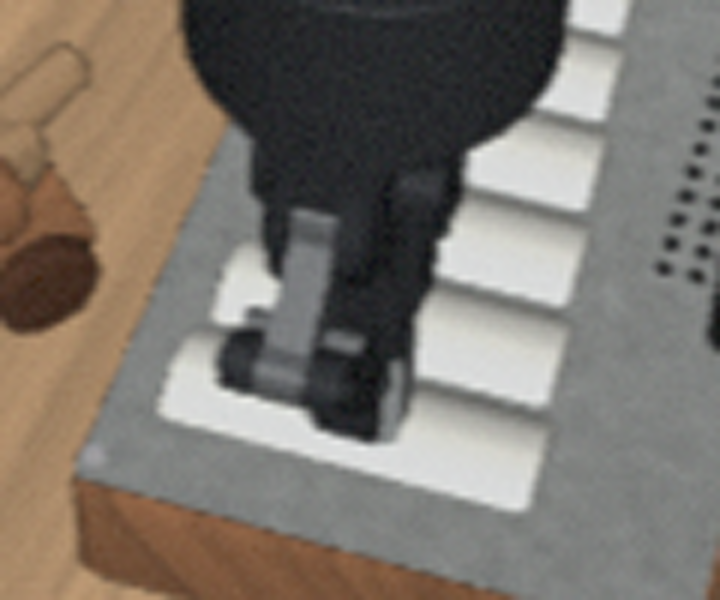

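Tip bottom is now at (395,440), about at the hump, and I estimate contact is imminent. I'll move 5 mm towards the crown and keep descending.

Request:
jog_arm --motion "0 0.5 0 0 0 0 0;0 0.5 0.1 0 0 0 0;0 0.5 0.2 0 0 0 0;0 0.5 0.2 0 0 0 0"

```text
t: 8.6
ee_pos: [0.5411, 0.1288, 0.0353]
orientation: [[0.993, 0.122, -0.0], [0.122, -0.993, -0.0], [-0.0, -0.0, -1.0]]
force: [-0.1, -0.1, -0.5]
opening: -0.0
finger_force: 0.0
```

```bash
python3 f.py
```

```text
[ 0.20291978 -0.11153296 -0.13946852] [0.54130869 0.12885343 0.03551233] 9.0
```

Request:
jog_arm --motion "0 0 0.1 0 0 0 0;0 0 0.2 0 0 0 0;0 0 0.2 0 0 0 0"

```text
t: 9.38
ee_pos: [0.5412, 0.1288, 0.0333]
orientation: [[0.992, 0.122, -0.0], [0.122, -0.992, -0.0], [-0.0, -0.0, -1.0]]
force: [1.0, -0.3, -0.5]
opening: 0.0001
finger_force: 0.0
```

```bash
python3 f.py
```

```text
[-0.07763949  0.05548034 -0.11029557] [0.54128321 0.1288159  0.03348194] 9.775
```

Run:
```python
from h import *
a=pickle.load(open("side.pkl","rb"))["image"].astype(float).mean(2);f=pickle.load(open("last.pkl","rb"));b=f["image"].astype(float).mean(2)
for n,(x0,x1,y0,y1) in(("b1 right end",(333,356,279,302)),("b1 lower edge",(290,335,284,302)),("plate corner",(270,300,285,305)),("b2 right",(335,358,265,280))):
    d=np.abs(a-b)[y0:y1,x0:x1];sh,_=cv2.phaseCorrelate(a[y0:y1,x0:x1].copy(),b[y0:y1,x0:x1].copy(),cv2.createHanningWindow((x1-x0,y1-y0),cv2.CV_64F));print(n,d.mean().round(2),d.max(),np.round(sh,2))
c=f["image"][225:305,270:366,::-1]
cv2.imwrite("pics/c6.png",cv2.resize(c,(720,600),interpolation=cv2.INTER_CUBIC))
```

```text
b1 right end 12.97 22.666666666666657 [-0.07 -0.12]
b1 lower edge 17.76 169.0 [ 0.52 -0.03]
plate corner 9.49 21.333333333333314 [-0.03 -0.01]
b2 right 13.76 21.0 [0.07 0.53]
```

View pics/c6.png

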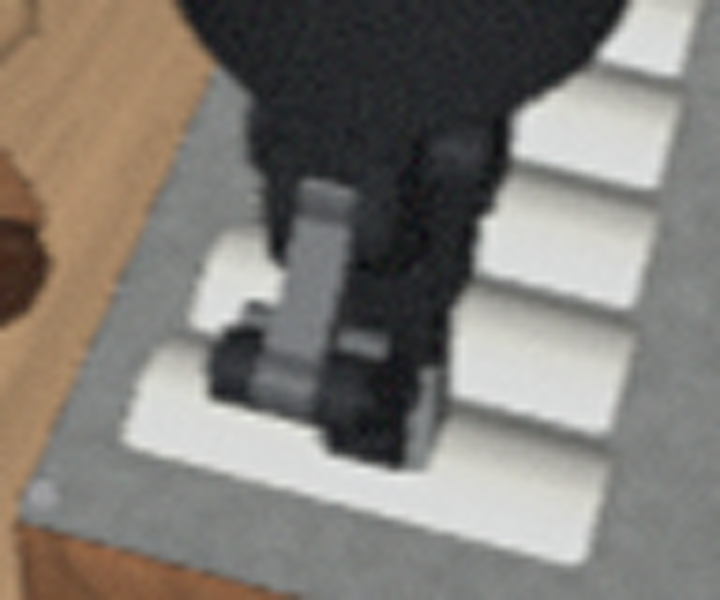

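Run:
```python
from h import *
f=pickle.load(open("last.pkl","rb"))
p=np.asarray(f["position"]);R=np.asarray(f["orientation"]);o=np.array([.5553,.0195]);sd=np.array([.1222,-.9925]);e=np.array([.9925,.1222])
for n,px in(("padcorner",(327.3,287)),("backcorner",(323.3,287)),("backleft",(314,285))):
    d=R@np.linalg.solve(f["mtx"],[*px,1.])
    for s in(-.110,-.115,-.120,-.125):
        t=(s-(p[:2]-o)@sd)/(d[:2]@sd);q=p+d*t;print(n,s,"e",round((q[:2]-o)@e,4),"z",round(q[2],4))
```

```text
padcorner -0.11 e -0.0103 z 0.0516
padcorner -0.115 e -0.0115 z 0.059
padcorner -0.12 e -0.0128 z 0.0663
padcorner -0.125 e -0.014 z 0.0736
backcorner -0.11 e -0.0046 z 0.0491
backcorner -0.115 e -0.0059 z 0.0565
backcorner -0.12 e -0.0072 z 0.0639
backcorner -0.125 e -0.0085 z 0.0712
backleft -0.11 e 0.0089 z 0.048
backleft -0.115 e 0.0075 z 0.0554
backleft -0.12 e 0.006 z 0.0628
backleft -0.125 e 0.0045 z 0.0702
```

Button 1 hasn't moved in the image, and the tip is still a few mm above it. I'll continue the touch descent.

Request:
jog_arm --motion "0 0 0.1 0 0 0 0;0 0 0.2 0 0 0 0;0 0 0.3 0 0 0 0;0 0 0.3 0 0 0 0"

```text
t: 10.28
ee_pos: [0.5413, 0.1288, 0.0305]
orientation: [[0.993, 0.122, -0.0], [0.122, -0.993, -0.0], [-0.0, 0.0, -1.0]]
force: [-0.7, -0.2, 0.1]
opening: -0.0001
finger_force: 0.5
```

```bash
sed -i 's/range(8)/range(5)/' f.py
cat >> f.py <<'E'
a=pickle.load(open("side.pkl","rb"))["image"].astype(float).mean(2);b=f["image"].astype(float).mean(2)
x0,x1,y0,y1=333,356,279,302
print("b1 shift",np.round(cv2.phaseCorrelate(a[y0:y1,x0:x1].copy(),b[y0:y1,x0:x1].copy(),cv2.createHanningWindow((x1-x0,y1-y0),cv2.CV_64F))[0],2))
E
python3 f.py
```

```text
[-0.40346493  0.21440729  1.11713273] [0.54132225 0.12881544 0.030535  ] 10.525
b1 shift [-0.04  0.33]
```

Contact: about 1.1 N, button shift beginning, so crown contact is at a reading of about 0.0315. I'll go 2 mm deeper.

Request:
jog_arm --motion "0 0 0.1 0 0 0 0;0 0 0.2 0 0 0 0;0 0 0.2 0 0 0 0"

```text
t: 10.9
ee_pos: [0.5413, 0.1289, 0.0285]
orientation: [[0.992, 0.122, 0.0], [0.122, -0.992, 0.0], [0.0, -0.0, -1.0]]
force: [-0.5, -0.7, 2.1]
opening: -0.0002
finger_force: 1.0
```

```bash
python3 f.py
```

```text
[-0.6286502  -0.16812025  2.39664159] [0.54133703 0.12881083 0.0285453 ] 11.15
b1 shift [0.14 0.13]
```

Request:
jog_arm --motion "0 0.6 -0.03 0 0 0 0;0 1.4 -0.03 0 0 0 0;0 2.2 -0.03 0 0 0 0;0 3 -0.03 0 0 0 0;0 3.8 -0.03 0 0 0 0;0 4.6 -0.03 0 0 0 0;0 5.4 -0.03 0 0 0 0;0 6.2 -0.03 0 0 0 0"

```text
t: 12.15
ee_pos: [0.549, 0.0667, 0.0288]
orientation: [[0.992, 0.122, 0.0], [0.122, -0.992, -0.0], [0.0, 0.0, -1.0]]
force: [-0.5, 2.0, 1.5]
opening: -0.0
finger_force: 0.9
```

```bash
cat > g.py <<'E'
from h import *
from bench import arm
F=[]
for i in range(3):
    f=arm.grab_frame("side");F.append(arm.sense()["force"])
print(np.mean(F,0),arm.sense()["ee_pos"],arm.sense()["t"])
a=pickle.load(open("side.pkl","rb"))["image"].astype(float).mean(2);b=f["image"].astype(float).mean(2)
for n,(x0,x1,y0,y1) in(("b1 right",(333,356,279,302)),("case corner",(365,395,300,340))):
    print(n,np.round(cv2.phaseCorrelate(a[y0:y1,x0:x1].copy(),b[y0:y1,x0:x1].copy(),cv2.createHanningWindow((x1-x0,y1-y0),cv2.CV_64F))[0],2))
cv2.imwrite("pics/g.png",cv2.resize(f["image"][155:335,260:460,::-1],(660,594),interpolation=cv2.INTER_CUBIC))
E
python3 g.py
```

```text
[-0.17430134 -0.91023506  1.75556965] [0.54912123 0.06611133 0.02885812] 12.3
b1 right [ 0.05 -0.14]
case corner [-0.12 -0.32]
```

View pics/g.png

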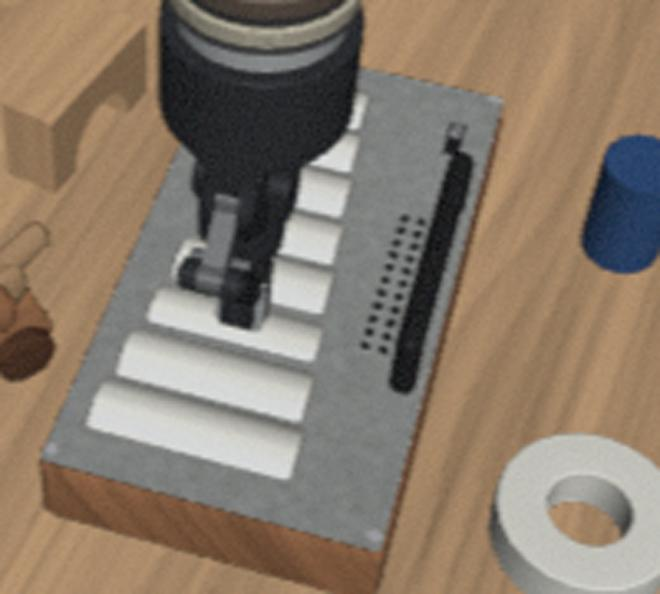

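The picture shows the finger pressing button 3 at (245,310), with buttons 1 and 2 up again and the box essentially unmoved. I'll carry on along the row.

Request:
jog_arm --motion "0 0.8 0 0 0 0 0;0 1.6 0 0 0 0 0;0 2.4 0 0 0 0 0;0 3.2 0 0 0 0 0;0 4 0 0 0 0 0;0 4.8 0 0 0 0 0;0 5.6 0 0 0 0 0;0 6.4 0 0 0 0 0"

```text
t: 13.3
ee_pos: [0.5568, 0.0031, 0.0288]
orientation: [[0.992, 0.122, 0.0], [0.122, -0.992, -0.0], [0.0, 0.0, -1.0]]
force: [0.1, 1.1, 2.3]
opening: -0.0001
finger_force: 0.9
```

```bash
python3 g.py
```

```text
[-0.14580151 -0.61476171  1.95401111] [0.55700676 0.00257483 0.02890374] 13.45
b1 right [-0.16 -0.07]
case corner [-0.01  0.  ]
```

Request:
jog_arm --motion "0 0.8 0 0 0 0 0;0 1.6 0 0 0 0 0;0 2.4 0 0 0 0 0;0 3.2 0 0 0 0 0;0 4 0 0 0 0 0;0 4.8 0 0 0 0 0;0 5.6 0 0 0 0 0;0 6.4 0 0 0 0 0"

```text
t: 14.45
ee_pos: [0.5647, -0.0604, 0.0288]
orientation: [[0.992, 0.122, 0.0], [0.122, -0.992, -0.0], [0.0, 0.0, -1.0]]
force: [-0.1, 1.6, 2.2]
opening: 0.0
finger_force: 0.9
```

Request:
jog_arm --motion "0 0.7 0 0 0 0 0;0 1.4 0 0 0 0 0;0 2.1 0 0 0 0 0;0 2.6 0 0 0 0 0;0 2.6 0 0 0 0 0;0 2.6 0 0 0 0 0"

```text
t: 15.2
ee_pos: [0.568, -0.0862, 0.0289]
orientation: [[0.992, 0.123, 0.001], [0.123, -0.992, -0.001], [0.001, 0.001, -1.0]]
force: [0.5, -0.8, 2.4]
opening: -0.0002
finger_force: 0.9
```

```bash
python3 g.py
```

```text
[ 0.28704872 -1.50276516  1.62290446] [ 0.56798698 -0.08581937  0.02893981] 15.35
b1 right [-0.19  0.13]
case corner [0.08 0.14]
```

View pics/g.png

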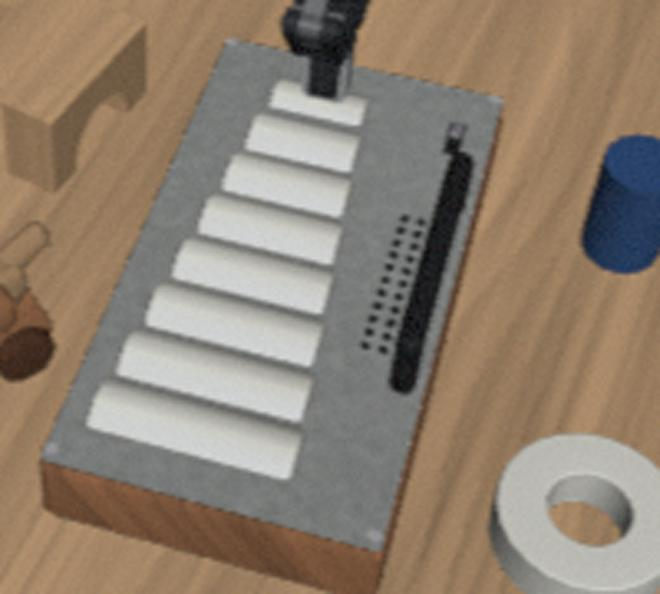

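The tip is on button 8, at (325,95). Buttons 1–7 are up and the box hasn't moved. Now lifting straight up.

Request:
jog_arm --motion "0 0 -1 0 0 0 0;0 0 -4 0 0 0 0;0 0 -8 0 0 0 0;0 0 -12 0 0 0 0;0 0 -15 0 0 0 0;0 0 -15 0 0 0 0;0 0 -15 0 0 0 0;0 0 -15 0 0 0 0"

```text
t: 16.35
ee_pos: [0.5661, -0.0851, 0.1767]
orientation: [[0.992, 0.122, -0.004], [0.122, -0.992, 0.001], [-0.004, -0.001, -1.0]]
force: [-0.1, 0.8, 0.4]
opening: -0.0
finger_force: 0.0
```

```bash
python3 g.py; python3 -c "
from bench import arm
print(arm.sign_off())"
```

```text
[-0.3380562   0.15120773 -0.34783863] [ 0.56680932 -0.08534576  0.17734264] 16.5
b1 right [-0.09 -0.04]
case corner [-0.01  0.17]
the job is handed in; nothing more can be done
None
```

I ran the scale in one stroke from the longest button to the shortest at about 2 N, lifted clear with the box and toys in place, and handed the job in at about 16.5 s; no verdict came back, and I could not read the notes' joint values directly.

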